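Turn the inspection bench's status sign

TASK

The circuit board has passed inspection: spin the rectangular sign on its post half a turn, either way, so that its ring face instead of its bar face looks out over the lip of its base, and leave it standing square to the base. Do not turn the round sign.

Things in the scene. Friction and masses are not known exactly. Their poses are not given: they have to be found in the camera images.
- status_stand: Stand of the rectangular sign: fixed grey base 80 mm (x) by 100 mm (y), 12 mm thick, with a lip 8 mm wide and 26 mm high along its front (+x) edge, which looks away from the robot within 0.5 rad; a thin upright post (24 mm across at most) rises from its middle. Origin: middle of the underside, on the bench, on the post's axis; z up. 
- status_sign (a joint): Rectangular white plate on status_stand's post: 110 mm wide (55 either side of the axis), 85 to 155 mm above the bench, 8 thick; raised black bar on one face, ring on the other. Turns about the post (rad): 0 = along the base's y, bar to the lip; grows anticlockwise from above; 3.14 or -3.14 = ring to the lip; no stop within 6 rad. Friction 0.03 N m (1 N near the edge turns it): stays where left.
- round_stand: Stand of the round sign (bystander), 250 mm or more from the other: fixed grey base 80 mm (x) by 100 mm (y), 12 mm thick, with a lip 8 mm wide and 26 mm high along its front (+x) edge, which looks away from the robot within 0.5 rad; a thin upright post (24 mm across at most) rises from its middle. Origin: middle of the underside, on the bench, on the post's axis; z up. 
- round_sign (a joint): The round white plate on round_stand's post, 80 mm across, 8 mm thick, 83 to 163 mm above the bench; same faces, turning and values as the rectangular one. Not to be turned. All other things near the two signs lie lower than 40 mm.
Mind the look-alikes: they are no part of the job. Leave any orange, red or yellow look-alike of the status_stand alone.

How it is judged:
By the outcome, as a careful person would: the job done as asked, in the order asked, and still so for the second after the job is handed in, with the robot touching nothing.
It also fails if it takes over 42 s, if anything falls off the work surface, if the arm or the gripper's body presses on something with over 40 N, if the wrist force passes 120 N, or if a joint passes its speed limit or range.

ROBOT

A 6-joint arm with a two-finger parallel gripper is mounted at the origin on the work surface. World frame = base frame: x ahead of the robot, y to its left, z up, the work surface at z = 0. Lengths are in m, angles in rad, forces in N, time in s.
With the tool pointing down it reaches from about 0.35 to 0.975 m from the base axis. Payload 4.9 kg.
Tool frame: the origin (TCP) lies midway between the tips of the shut fingers; the grasp point (between the pads) lies 19 mm behind it; z points along the fingers, y is the direction in which the jaws open and shut (so a half turn about z gives the same grasp; the last joint's range is limited). The gripper opens to 85 mm and grips with 20 to 120 N. Pads are 22 mm wide; open, the fingers measure 114 mm over their backs; the gripper's body (76 mm by 85 mm) begins 54 mm behind the grasp point. The pads swing forward as they close: fully open they stand 13 mm farther back than shut.
Start: joints at [-1.285, 0.053, 1.613, -0, 1.476, -0.119], TCP at [0.246, -0.574, 0.231] pointing down, gripper open.
Joint ranges: [-3.01, 3.01], [-1.01, 2.22], [0.06, 2.58], [-1.02, 4.17], [0.09, 2.62], [-3.14, 3.14]. Speed limits (rad/s): [2.57, 2.57, 3.14, 3.14, 3.14, 3.14].

INTERFACE

Orientations are given as a rotation vector (axis times angle).
In Python, from station import ctrl gives the robot as it stands.
- The arm moves only by the shell command python3 -m jog 'ROWS' [FORCE]. ROWS is JSON, one flat list of numbers, 7 for each row, row after row: the opening, from 0 (shut) to 1 (fully open), then the shift along the tool's x, y, z in m, then the turn, a rotation vector about the tool's x, y, z in degrees. A call has 1 to 10 rows; each row shifts and turns the commanded pose from where the row before left it, along the tool's axes as they then stand; what a row does not reach is not made up. A row lasts 1/8 s, in which the tool goes at most 62.5 mm and 10.7 degrees, less where a joint would pass 70% of its speed; a pose out of reach is approached as far as the arm can. A call with a gripper value outside its range is refused whole. The fingers move at their own pace and stop on an object; FORCE is the grip in N (left out, the last holds). Time passes only in rows, so rows that do not move let the fingers close. It gives the time, the measured TCP pose, the force and the opening at its end, in the units of the state.
- ctrl.get_obs(): the state, without advancing time (a new reading comes with each control period).
- ctrl.get_image(name): name is "scene" or "top"; returns a dict with "image" (384x512x3 uint8, blue, green, red), "camera_matrix" (3x3 intrinsics, pixels), "rvec" (rotation vector, rad) and "tvec" (3), from world to camera coordinates, as OpenCV has them. Camera axes: x right, y down, z forward; pixel columns grow to the right and rows downward; lengths in m; the calibration is good to about 2 mm. A picture is of the moment at which its call begins. There is no depth.
- ctrl.finish_job(): hands the job in, once; it reports no verdict.
Trained networks look in a picture, given as the dict that the camera call returned (one of the last four; its "shot" number tells which), for a name from the list of things; names that differ only in an ending like _2 or _b are one class to them, and where a whole thing is asked for, a point or a joint stands for the part that bears it (a point fixed in the world has none). Each returns a list of dicts, best first, with "p" (0 to 1); they miss things now and then, are a little off and sometimes report something else, mostly with a low value. They report only what shows in the picture. A call takes as long as a camera call. They do not tell look-alikes from the thing itself.
- ctrl.boxes_of(target, picture): "box" ([centre column, centre row, width, height] in pixels, round what is visible of it).
The state is a dict: "t": time; "q": joint angles; "dq": joint speeds; "effort": joint torques, N m; "tool_pos": TCP position; "tool_rot": TCP orientation; "contact_force": force on the tool from outside, world axes, zero at the start; "wrist_torque": the same for the moment, N m; "opening": finger opening in m.
Only numpy, scipy, OpenCV 4.12 (cv2) and the standard library are available. Lean on these libraries where they do the work, as an engineer would, in place of code of your own. Each camera call takes 0.05 s, during which the arm holds its last target. There are 200 camera calls.

## Working session

There is one attempt and no reset: what is moved stays moved. The work goes in short steps, Python scripts to look and compute and a shell command to move; the robot and the scene stay as the last step left them, time stands still between calls to the robot, and variables do not carry over. Pictures are saved under pics/ and viewed, about 8 in all and at most 12, crops included, and the job is handed in when it is done.

```bash
mkdir -p pics; cat > h.py <<'E'
import numpy as np,cv2
from station import ctrl
def shot(n,f):
    d=ctrl.get_image(n); cv2.imwrite('pics/'+f,d['image']); return d
def ray(d,u,v,z):
    K=np.array(d['camera_matrix']);R=cv2.Rodrigues(np.array(d['rvec'],float))[0];t=np.array(d['tvec'],float).ravel()
    c=-R.T@t; r=R.T@np.linalg.solve(K,[u,v,1.]); return c+r*(z-c[2])/r[2]
def proj(d,P):
    return cv2.projectPoints(np.array(P,float).reshape(-1,3),np.array(d['rvec'],float),np.array(d['tvec'],float),np.array(d['camera_matrix']),None)[0].reshape(-1,2)
E
python3 - <<'E'
from h import *
import pickle
D={}
for n in('scene','top'):
    d=shot(n,n+'0.png');D[n]=d
    R=cv2.Rodrigues(np.array(d['rvec'],float))[0];print(n,-R.T@np.array(d['tvec']).ravel(),R[2])
    for t in('status_stand','status_sign','round_sign'):
        print(t,[(np.round(b['box']),round(b['p'],2)) for b in ctrl.boxes_of(t,d)])
pickle.dump(D,open('D.pkl','wb'))
a=np.hstack([D['scene']['image'],D['top']['image']]);cv2.imwrite('pics/a.png',cv2.resize(a,(800,300),interpolation=cv2.INTER_AREA))
o=ctrl.get_obs();print(o['t'],o['tool_pos'],o['tool_rot'],o['opening'])
E
```

```text
scene [ 1.09666417 -0.20429522  0.54738466] [-0.6920802   0.34838966 -0.63217849]
status_stand [(array([300., 131.,  48.,  61.]), 0.88), (array([416., 166.,  56.,  72.]), 0.83), (array([325., 159.,  50.,  71.]), 0.68), (array([368., 194.,  66.,  71.]), 0.64), (array([263., 172.,  51.,  69.]), 0.63)]
status_sign [(array([329., 143.,  41.,  38.]), 0.75), (array([265., 155.,  50.,  31.]), 0.73), (array([372., 179.,  57.,  35.]), 0.64), (array([297., 114.,  46.,  26.]), 0.6), (array([419., 148.,  52.,  36.]), 0.55)]
round_sign [(array([ 92., 201.,  47.,  40.]), 0.69)]
top [0.4689908  0.06947743 1.17631354] [ 0.07135357 -0.00231031 -0.99744841]
status_stand [(array([111., 140.,  58.,  40.]), 0.93), (array([177., 130.,  53.,  46.]), 0.91), (array([236., 200.,  42.,  42.]), 0.83), (array([171., 189.,  54.,  40.]), 0.82), (array([166., 246.,  53.,  43.]), 0.64)]
status_sign [(array([172., 123.,  52.,  26.]), 0.89), (array([105., 131.,  53.,  19.]), 0.82), (array([160., 248.,  43.,  26.]), 0.59), (array([234., 199.,  37.,  29.]), 0.58), (array([168., 187.,  51.,   5.]), 0.55)]
round_sign [(array([386., 209.,  35.,   6.]), 0.68)]
0.4 [ 0.24611489 -0.57441241  0.23113723] [-3.07723091e+00 -6.31476251e-01  7.64561912e-05] 0.08536905129574111
```

View pics/scene0.png

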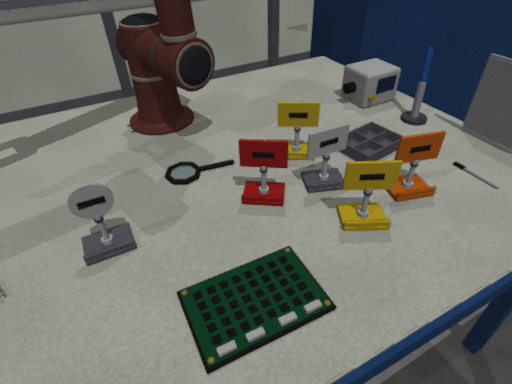

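View pics/top0.png

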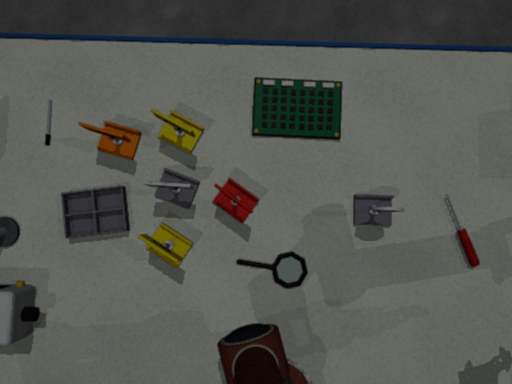

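The stand meant is the grey one with the rectangular white sign, at scene (325,159) and top (177,188). The look-alikes are red, scene (264,172); yellow, (298,131) and (368,194); and orange, (416,166). The round sign is at scene (92,201). I'll confirm this in one enlarged crop.

```bash
python3 - <<'E'
from h import *
import pickle
D=pickle.load(open('D.pkl','rb'))
a=D['top']['image'][150:225,130:230];b=D['scene']['image'][115:200,280:380]
f=lambda i:cv2.resize(i,(i.shape[1]*6,i.shape[0]*6),interpolation=cv2.INTER_CUBIC)
A=f(a);B=cv2.resize(b,(200,170),interpolation=cv2.INTER_CUBIC)
B=np.vstack([B,np.zeros((A.shape[0]-170,200,3),np.uint8)])
cv2.imwrite('pics/c.png',np.hstack([A,B]))
E
```

```text
(no output)
```

View pics/c.png

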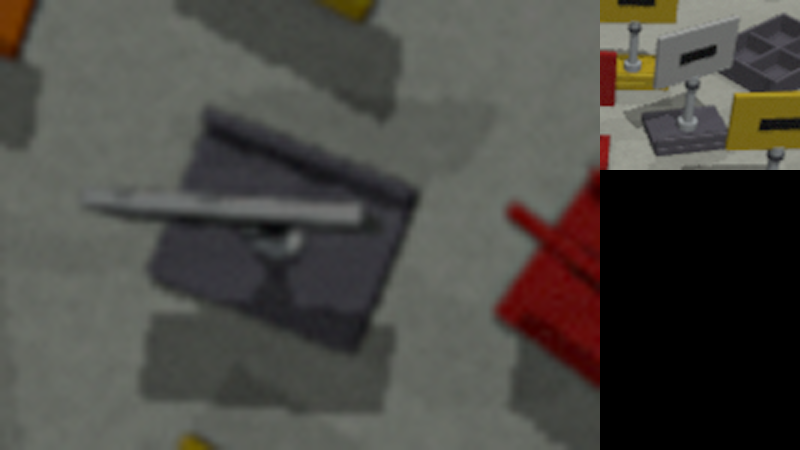

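The crop shows a grey base with a white plate and the bar facing the lip. In the top view, the lip corners are at crop (208,108)-(415,195), and the plate ends are at (82,200) and (362,215), so the plate is not square to its base. Next I'll compute positions for the stand and its neighbours.

```bash
python3 - <<'E'
from h import *
import pickle
from scipy.optimize import least_squares
D=pickle.load(open('D.pkl','rb'));d=D['top'];s=D['scene']
c=lambda x,y:(130+(x+.5)/6-.5,150+(y+.5)/6-.5)
# base: rear corners z=.012 top edge; lip outer corners z=.026
L=np.array([[-.04,.05,.012],[-.04,-.05,.012],[.04,.05,.026],[.04,-.05,.026]])
px=np.array([c(152,268),c(358,348),c(208,106),c(416,192)])
def W(p,L):
    ca,sa=np.cos(p[2]),np.sin(p[2]);L=np.array(L);return np.c_[p[0]+ca*L[:,0]-sa*L[:,1],p[1]+sa*L[:,0]+ca*L[:,1],L[:,2]]
r=least_squares(lambda p:(proj(d,W(p,L))-px).ravel(),[.5,.3,-.4]);p=r.x;print('stand',p,r.fun.round(1))
# sign top edge ends, z .155
e=[ray(d,*c(84,200),.155),ray(d,*c(362,212),.155)];print(e,np.linalg.norm(e[0]-e[1]),(e[0]+e[1])/2)
v=e[0]-e[1];yaw=np.arctan2(-v[0],v[1]);print('sign yaw',yaw,'joint',yaw-p[2])
pred=proj(s,W([p[0],p[1],yaw],[[0,.055,.085],[0,.055,.155],[0,-.055,.155],[0,-.055,.085]]));print(pred)
for n,q in dict(red=(236,198),y1=(180,130),or_=(117,141),y2=(168,246),rnd=(375,210)).items(): print(n,ray(d,*q,.02))
E
```

```text
stand [ 0.54609271  0.26432505 -0.34791313] [-0.8  0.7 -0.2  1.2  0.3 -0.8  0.8 -1.2]
[array([0.54611221, 0.31923948, 0.155     ]), array([0.54440516, 0.21111245, 0.155     ])] 0.10814050599262752 [0.54525868 0.26517597 0.155     ]
sign yaw -0.015786204276196415 joint 0.33212692187123116
[[344.28544214 147.24761575]
 [348.4249801  121.67092119]
 [308.86569047 133.22351734]
 [306.6782897  159.33572992]]
red [0.52313775 0.10717416 0.02      ]
y1 [0.70030765 0.2616835  0.02      ]
or_ [0.66604967 0.42780234 0.02      ]
y2 [0.39273899 0.2811223  0.02      ]
rnd [ 0.50152518 -0.25980955  0.02      ]
```

```bash
python3 - <<'E'
from h import *
o=ctrl.get_obs();R=cv2.Rodrigues(np.array(o['tool_rot'],float))[0];print(R.round(3))
print('shift tool',R.T@(np.array([.5458,.2647,.231])-o['tool_pos']))
y=R[:,1];a=np.arctan2(y[1],y[0]);print('tool y yaw',a,'q6',o['q'][5],'q1',o['q'][0])
E
```

```text
[[ 0.919  0.394 -0.   ]
 [ 0.394 -0.919  0.   ]
 [ 0.    -0.    -1.   ]]
shift tool [ 6.05935913e-01 -6.53270550e-01  2.95628863e-04]
tool y yaw -1.165997524914629 q6 -0.11899873470282274 q1 -1.2849989955193728
```

```bash
python3 -m jog '[1,0.03,-0.0325,0,0,0,0, 1,0.03,-0.0325,0,0,0,0, 1,0.03,-0.0325,0,0,0,0, 1,0.03,-0.0325,0,0,0,0, 1,0.03,-0.0325,0,0,0,0, 1,0.03,-0.0325,0,0,0,0, 1,0.03,-0.0325,0,0,0,0, 1,0.03,-0.0325,0,0,0,0, 1,0.03,-0.0325,0,0,0,0, 1,0.03,-0.0325,0,0,0,0]' 30
python3 -m jog '[1,0.03,-0.0325,0,0,0,0, 1,0.03,-0.0325,0,0,0,0, 1,0.03,-0.0325,0,0,0,0, 1,0.03,-0.0325,0,0,0,0, 1,0.03,-0.0325,0,0,0,0, 1,0.03,-0.0325,0,0,0,0, 1,0.03,-0.0325,0,0,0,0, 1,0.03,-0.0325,0,0,0,0, 1,0.03,-0.0325,0,0,0,0, 1,0.03,-0.0325,0,0,0,0]'
python3 -m jog '[1,0,0,0,0,0,-9.5, 1,0,0,0,0,0,-9.5, 1,0,0,0,0,0,-9.5, 1,0,0,0,0,0,-9.5, 1,0,0,0,0,0,-9.5, 1,0,0,0,0,0,-9.5, 1,0,0,0,0,0,-9, 1,0,0,0,0,0,0, 1,0,0,0,0,0,0]'
python3 - <<'E'
from h import *
o=ctrl.get_obs();R=cv2.Rodrigues(np.array(o['tool_rot'],float))[0]
y=R[:,1];print(o['t'],o['tool_pos'],'yaw',np.arctan2(y[1],y[0]),o['q'],'shift',R.T@(np.array([.5458,.2647,.135])-o['tool_pos']))
E
```

```text
t: 1.65
tool_pos: [0.3942, -0.1562, 0.2315]
tool_rot: [3.077, 0.631, 0.001]
contact_force: [0.1, -0.3, 0.1]
opening: 0.0854
t: 2.9
tool_pos: [0.542, 0.2608, 0.2314]
tool_rot: [3.077, 0.632, 0.001]
contact_force: [-0.1, -0.6, 0.0]
opening: 0.0856
t: 4.03
tool_pos: [0.5417, 0.2593, 0.2313]
tool_rot: [-2.239, -2.203, -0.0]
contact_force: [0.6, -0.2, -0.1]
opening: 0.0852
4.025 [0.54165063 0.25930081 0.23131711] yaw -0.01627821283990583 [ 3.22591100e-01 -4.80489658e-03  1.67136393e+00  3.05975917e-05
  1.47500033e+00  3.38866386e-01] shift [0.00546218 0.00405888 0.09631741]
```

```bash
python3 -m jog '[1,0.0055,0.004,0.02,0,0,0, 1,0,0,0.025,0,0,0, 1,0,0,0.025,0,0,0, 1,0,0,0.02,0,0,0, 1,0,0,0.009,0,0,0, 0.5,0,0,0,0,0,0, 0.4,0,0,0,0,0,0, 0.4,0,0,0,0,0,0]' 20
python3 - <<'E'
from h import *
o=ctrl.get_obs();print(o['tool_pos'],o['opening'],o['contact_force'],o['wrist_torque'])
a=shot('scene','s1.png')['image'][60:210,250:400];b=shot('top','t1.png')['image'][130:230,120:230]
cv2.imwrite('pics/s1c.png',np.hstack([cv2.resize(a,(400,400),interpolation=3),cv2.resize(b,(400,400),interpolation=3)]))
E
```

```text
t: 5.03
tool_pos: [0.5465, 0.265, 0.1336]
tool_rot: [2.236, 2.205, 0.003]
contact_force: [-1.1, 0.2, -0.1]
opening: 0.0345
[0.54646654 0.26499879 0.13363387] 0.03447928969006056 [-1.06098872  0.22883235 -0.07358976] [-0.01059338  0.00329888 -0.02284443]
```

View pics/s1c.png

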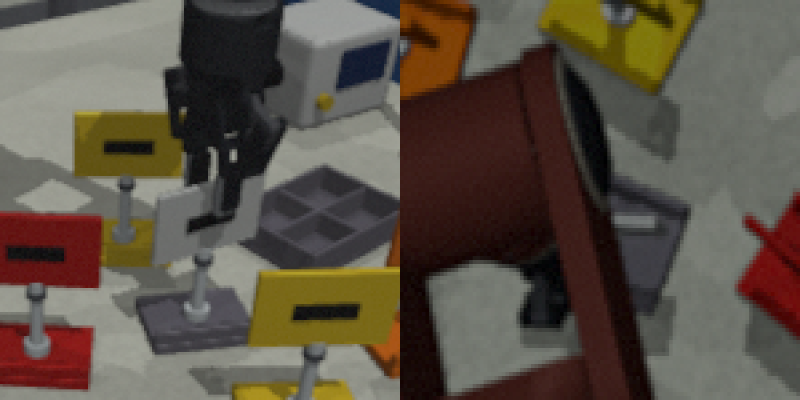

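The fingers straddle the plate at its middle, around (215,190) in the left crop, with nothing else nearby. Now I'll close gently.

```bash
python3 -m jog '[0,0,0,0,0,0,0, 0,0,0,0,0,0,0, 0,0,0,0,0,0,0, 0,0,0,0,0,0,0, 0,0,0,0,0,0,0]' 20
python3 -m jog '[0,0,0,0,0,0,-8, 0,0,0,0,0,0,-8, 0,0,0,0,0,0,-8, 0,0,0,0,0,0,0]'
```

```text
t: 5.75
tool_pos: [0.5466, 0.2648, 0.1327]
tool_rot: [2.236, 2.205, 0.003]
contact_force: [4.7, 0.7, -0.1]
opening: 0.0072
t: 6.25
tool_pos: [0.5469, 0.2649, 0.1327]
tool_rot: [1.728, 2.622, 0.003]
contact_force: [6.0, 0.6, -1.2]
opening: 0.0077
```

```bash
python3 -m jog '[0,0,0,0,0,0,-8, 0,0,0,0,0,0,-8, 0,0,0,0,0,0,-8, 0,0,0,0,0,0,-8, 0,0,0,0,0,0,-8, 0,0,0,0,0,0,-8, 0,0,0,0,0,0,0]'
python3 -m jog '[0,0,0,0,0,0,-8, 0,0,0,0,0,0,-8, 0,0,0,0,0,0,-8, 0,0,0,0,0,0,-8, 0,0,0,0,0,0,-8, 0,0,0,0,0,0,-8, 0,0,0,0,0,0,-8, 0,0,0,0,0,0,-8, 0,0,0,0,0,0,0]'
python3 - <<'E'
from h import *
o=ctrl.get_obs();R=cv2.Rodrigues(np.array(o['tool_rot'],float))[0]
y=R[:,1];w=np.arctan2(y[1],y[0]);print(o['tool_pos'],'yaw',w,'left deg',np.degrees(np.pi-.348-w),o['q'][5],o['wrist_torque'])
E
```

```text
t: 7.12
tool_pos: [0.5473, 0.2653, 0.1327]
tool_rot: [0.512, 3.096, 0.004]
contact_force: [8.3, 3.3, -3.3]
opening: 0.0073
t: 8.25
tool_pos: [0.5471, 0.266, 0.1327]
tool_rot: [-1.206, 2.895, 0.002]
contact_force: [8.1, 4.8, -3.8]
opening: 0.0076
[0.5471484  0.26603008 0.13274506] yaw 2.3604587211083796 left deg 24.816746295089363 -2.0313513855215763 [ 0.66625267 -1.14347774  0.02930927]
```

```bash
python3 -m jog '[0,0,0,0,0,0,-8, 0,0,0,0,0,0,-8, 0,0,0,0,0,0,-8.8, 0,0,0,0,0,0,0, 0,0,0,0,0,0,0]'
python3 -m jog '[0.4,0,0,0,0,0,0, 0.6,0,0,0,0,0,0, 0.8,0,0,0,0,0,0, 0.8,0,0,0,0,0,0, 0.8,0,0,-0.03,0,0,0, 0.8,0,0,-0.03,0,0,0, 0.8,0,0,-0.04,0,0,0, 0.8,0,0,0,0,0,0]'
python3 - <<'E'
from h import *
o=ctrl.get_obs();R=cv2.Rodrigues(np.array(o['tool_rot'],float))[0]
y=R[:,1];print(o['tool_pos'],np.arctan2(y[1],y[0]),'tool shift for world (-0.2,-0.3,0)',R.T@[-.1,-.36,0])
E
```

```text
t: 8.88
tool_pos: [0.5469, 0.2662, 0.1327]
tool_rot: [-1.799, 2.569, 0.001]
contact_force: [6.9, 5.8, -2.9]
opening: 0.0075
t: 9.88
tool_pos: [0.5478, 0.2655, 0.2373]
tool_rot: [-1.797, 2.567, -0.004]
contact_force: [0.9, 0.1, -0.0]
opening: 0.0682
[0.54782153 0.26545717 0.23725205] 2.7923782225815565 tool shift for world (-0.2,-0.3,0) [ 0.37248305 -0.02921273 -0.00173022]
```

```bash
python3 -m jog '[0.8,0,0,0,0,0,9, 0.8,0,0,0,0,0,9, 0.8,0,0,0,0,0,9, 0.8,0,0,0,0,0,9, 0.8,0,0,0,0,0,9, 0.8,0,0,0,0,0,9, 0.8,0,0,0,0,0,9, 0.8,0,0,0,0,0,9, 0.8,0,0,0,0,0,0]'
python3 - <<'E'
from h import *
o=ctrl.get_obs();R=cv2.Rodrigues(np.array(o['tool_rot'],float))[0]
print(o['tool_pos'],o['q'],R.T@[-.1,-.36,0])
E
```

```text
t: 11.0
tool_pos: [0.5452, 0.2645, 0.231]
tool_rot: [-0.052, -3.139, 0.001]
contact_force: [0.6, -0.1, 0.2]
opening: 0.0681
[0.54520947 0.26450659 0.2309534 ] [ 3.28953568e-01  9.64659245e-03  1.65749670e+00 -2.69726224e-05
  1.47642814e+00 -1.20859770e+00] [ 0.08797927 -0.36312459  0.00042568]
```

```bash
python3 -m jog '[0.8,0.009,-0.036,0,0,0,0, 0.8,0.009,-0.036,0,0,0,0, 0.8,0.009,-0.036,0,0,0,0, 0.8,0.009,-0.036,0,0,0,0, 0.8,0.009,-0.036,0,0,0,0, 0.8,0.009,-0.036,0,0,0,0, 0.8,0.009,-0.036,0,0,0,0, 0.8,0.009,-0.036,0,0,0,0, 0.8,0.009,-0.036,0,0,0,0, 0.8,0,0,0,0,0,0]'
python3 - <<'E'
from h import *
import pickle
D={n:shot(n,n+'2.png') for n in('scene','top')};pickle.dump(D,open('D2.pkl','wb'))
print(ctrl.get_obs()['tool_pos'])
a=D['top']['image'][150:225,130:230];b=D['scene']['image'][115:200,280:380]
A=cv2.resize(a,(600,450),interpolation=2);B=cv2.resize(b,(200,170),interpolation=2)
C=cv2.resize(D['scene']['image'],(200,150));B=np.vstack([B,C,np.zeros((130,200,3),np.uint8)])
cv2.imwrite('pics/c2.png',np.hstack([A,B]))
E
```

```text
t: 12.25
tool_pos: [0.4528, -0.0577, 0.2318]
tool_rot: [-0.057, -3.141, -0.0]
contact_force: [1.2, -0.3, 0.1]
opening: 0.0684
[ 0.45331395 -0.05606683  0.2319259 ]
```

View pics/c2.png

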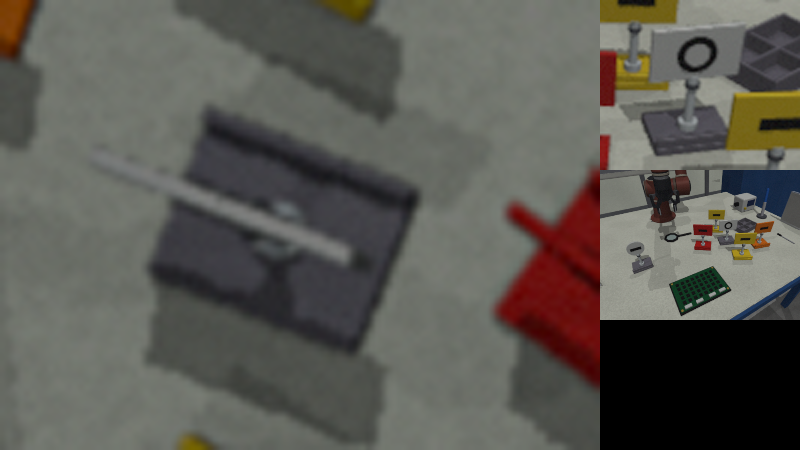

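The ring now faces the lip. The plate runs from crop (95,158) to (350,258), close to parallel with the lip, (208,108)-(415,195). I'll check that more exactly with sub-pixel edge fits.

```bash
cat > sq.py <<'E'
from h import *
import pickle,sys
from scipy.ndimage import map_coordinates
D=pickle.load(open(sys.argv[1],'rb'));d=D['top'];g=d['image'].astype(float).mean(2)
c=lambda x,y:np.array([130+(x+.5)/6-.5,150+(y+.5)/6-.5])
def edge(p,q,z,sgn):
    p,q=c(*p),c(*q);u=(q-p)/np.linalg.norm(q-p);n=np.array([-u[1],u[0]]);s=np.arange(-2,2.01,.1);P=[]
    for t in np.linspace(.06,.94,60):
        m=p+t*(q-p);X=m+s[:,None]*n;v=map_coordinates(g,[X[:,1],X[:,0]],order=1)
        gr=np.clip(sgn*np.gradient(v),0,None)
        if gr.sum()>0:P.append(m+n*(s*gr**2).sum()/(gr**2).sum())
    vx,vy,x0,y0=cv2.fitLine(np.array(P,np.float32),cv2.DIST_HUBER,0,.01,.01).ravel()
    a=ray(d,x0-20*vx,y0-20*vy,z);b=ray(d,x0+20*vx,y0+20*vy,z);w=a-b
    if w[1]<0:w=-w
    return np.arctan2(-w[0],w[1])
print('lip front',edge((212,106),(414,190),.026,-1),'rear',edge((156,270),(354,349),.012,1))
print('plate lower edge',edge((100,168),(345,264),.155,-1),'upper',edge((100,149),(350,247),.155,1))
E
python3 sq.py D2.pkl
```

```text
lip front -0.3627285664853927 rear -0.3487315204760548
plate lower edge -0.3657128031382113 upper -0.33899574837730095
```

```bash
python3 - <<'E'
from station import ctrl
print(ctrl.get_obs()['t'],ctrl.finish_job())
E
```

```text
the job is handed in; nothing more can be done
12.35 None
```

I turned the white rectangular sign on the grey stand about 161° anticlockwise. It started about 0.33 rad off square, so that brought its ring face round to the lip. I gripped the top edge of the plate lightly for the turn, then released it and backed the arm off. I handed the job in at 12.35 s.

- **Facing:** the last pictures show the ring looking out over the lip.
- **Squareness:** edge fits put the plate at -0.339 and -0.366 rad and the base at -0.349 and -0.363 rad. The averages agree to about 0.005 rad; the two edges of the plate differ by up to 0.027 rad.
- **Forces:** the forces I read at the wrist stayed around 10 N.
- **Round sign and look-alikes:** I left these alone, and the last scene picture shows no visible change. I did not measure the round sign's angle again.

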